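# Clamp the port plate to the cylinder block with the one-hand ratchet clamp

### The job

Draw the tall brass plate up out of the slotted rack by its top edge, stand it upright in the groove of the clamp in front of the brass block, and let go of it. Then pump the clamp's trigger lever towards the handle, stroke after stroke, until the rubber pad has come up and presses the plate flat against the block with the sprung pad pushed about half way back into the jaw head; do not overdo it and crush the plate, and move the jaw with the trigger only, not by hand. Finish while still holding the trigger squeezed, so that the clamp keeps pressing, and leave the other things on the desk and the short plate where they are.

Things in the scene. Friction and masses are not known exactly. Their poses are not given: they have to be found in the camera images.
- plate_mid (a point): centre of the tall loose brass plate, 8 mm thick (its own x), 56 mm wide (y) and 64 mm tall (z up), about 210 g; three small dark ports show on each flat face. At the start it stands upright in one of the two outer slots of the rack, its underside 8 mm above the desk and its top edge 72 mm, so that the top 29 mm stand free.
- short_plate: loose plain brass plate 8 x 56 x 44 mm (x thick, y wide, z up), in the other outer slot of the rack; it stays there. Origin: centre of its underside.
- rack: fixed dark wooden rack 108 (x) x 70 (y) x 43 mm high, with three upright slots 11 mm wide (x), 60 mm long (y) and 35 mm deep, centred at x = -36, 0 and +36 mm; the middle slot is empty. Origin: centre of its underside, z up.
- clamp: fixed one-hand bar clamp on a grey base plate 264 x 90 x 10 mm reaching from its x = -154 to +110 mm. Origin on the desk; x runs along the bar, the way the jaw travels, z up. From +x to -x stand on it: the brass block (flat face at x = +50 mm), the groove, the sliding jaw, the fixed rubber handle, the trigger lever.
- groove (a point): middle of the floor of the groove that takes the plate, at clamp (44, 0, 10) mm. The groove is 12 mm wide (clamp x = 38 to 50 mm), between the block's face and a low steel rib whose top is 26 mm above the desk, 60 mm long along clamp y, ends open.
- handle_mid (a point): centre of the grip of the fixed upright handle, at clamp (-55, 0, 87.5) mm: a rubber bar 14 mm thick (clamp x = -62 to -48 mm), 34 mm wide (y), 45 mm tall, its top 110 mm above the desk. The lever stands behind it, towards clamp -x.
- block: brass cylinder block 42 x 60 x 38 mm, fixed to the clamp, top 48 mm above the desk. Origin: foot of its flat face towards the jaw, middle of its width; axes as the clamp. An upright frame behind it, at clamp x = 92 to 106 mm, reaches 62 mm above the desk.
- jaw_travel (a joint): travel of the sliding jaw to the block, m. At 0 the free pad's face is at clamp x = 0; it touches a plate flat on the block at 0.042. Starts at 0.004 to 0.024. A full trigger stroke pushes it on by about 8, at most 12 mm (4 mm ratchet teeth); the trigger's return leaves it. 5 N of friction holds it; if the pad's spring pushes harder the jaw creeps back when the trigger is let go.
- jaw: steel jaw head 24 (x) x 36 (y) x 22 mm, on the bar, its top 47 mm above the desk; origin at the middle of its back face, 36 mm above the desk; its front face is at x = +24 mm. Not to be pushed by hand.
- pad_face (a point): centre of the front face of the rubber pad, a disc 16 mm across on a sprung stem that sticks 16 mm out of the jaw head (11 mm of it bare stem); 36 mm above the desk.
- pad_push (a joint): how far the sprung pad is pushed back into the jaw head, m: 0 free, 0.015 the stop; spring 1 N per mm. About half way (5.3 to 9.5 mm, best 7 to 8) is right; beyond 10.5 mm counts as crushed. Let go of the trigger, it sinks back to 5 mm or less.
- trigger (a joint): trigger angle, rad: 0 at rest (leaning 0.13 back, away from the handle), 0.26 fully squeezed (leaning 0.13 to the handle). Hinged at clamp x = -90 mm, 18 mm above the desk, about the clamp's y; its top moves to clamp +x. A spring returns it: 2 to 4 N at the lever's middle, up to 17 N with the jaw loaded. It moves the jaw 50 mm per rad.
- lever: upright steel lever of the trigger: a bar 12 mm thick (x), 26 mm wide (y), from 47 to 92 mm from the hinge (top about 109 mm above the desk). Origin on the hinge, z along the lever. Lever and handle together measure, over the outsides, 57 mm at mid height at rest (60 mm at the top) and 39 mm squeezed; the gap between them is then 13 mm.
- lever_mid (a point): centre of the lever bar, 69.5 mm from its hinge along the lever.
- engine: small brass oscillating engine on a 90 x 60 mm dark plate, 90 mm high; bystander, origin at the centre of its underside.
- pulley: red-spoked iron pulley 82 mm across lying flat; bystander.
- propeller: three-bladed bronze propeller about 80 mm across lying flat; bystander.
- tap_wrench: steel tap wrench 180 mm long lying flat; bystander.
Not all that is in view belongs to the job. Leave any green or red look-alike of the part that bears plate_mid alone.

How it is judged:
By the outcome, as a careful person would: the job done as asked, in the order asked, and still so for the second after the job is handed in, while the arm keeps its last pose, push and grip.
It also fails if it takes over 69 s, if anything falls off the work surface, if the arm or the gripper's body presses on something with over 40 N, if the wrist force passes 120 N, or if a joint passes its speed limit or range.

### The arm

A 6-joint arm with a two-finger parallel gripper is mounted at the origin on the work surface. World frame = base frame: x ahead of the robot, y to its left, z up, the work surface at z = 0. Lengths are in m, angles in rad, forces in N, time in s.
With the tool pointing down it reaches from about 0.25 to 0.8 m from the base axis. Payload 3.9 kg.
Tool frame: the origin (TCP) lies at the very end of the fingers, on their centre line; the grasp point (between the pads) lies 19 mm behind it; y points along the fingers, z is the direction in which the jaws open and shut, and the axes are right-handed (so a half turn about y gives the same grasp; the last joint's range is limited). The gripper opens to 85 mm and grips with 20 to 120 N. Pads are 22 mm wide; open, the fingers measure 114 mm over their backs; the gripper's body (76 mm by 85 mm) begins 54 mm behind the grasp point. The pads swing forward as they close: fully open they stand 13 mm farther back than shut.
Start: joints at [1.228, 0.26, -0.138, 1.173, 0, 1.571], TCP at [0.176, 0.494, 0.231] pointing down, gripper open.
Joint ranges: [-2.78, 2.78], [-0.83, 1.72], [-1.28, 1.37], [-1.9, 2.12], [-1.57, 1.48], [-3.14, 3.14]. Speed limits (rad/s): [2.57, 2.57, 3.14, 3.14, 3.14, 3.14].

### API

Orientations are given as a unit quaternion [w, x, y, z].
In Python, from plant import manip gives the robot as it stands. The module is installed in compiled form; this text tells all that it offers.
- The arm moves only by the tool send_rows, never from a script. Its arguments are lists of equal length, an entry for each row: "xyz": the shift along the tool's x, y, z in m, a list of three; "rotation": the turn, a rotation vector about the tool's x, y, z in units of 5 degrees (1.0 is 5 degrees), a list of three; "gripper": the opening, from 0 (shut) to 1 (fully open). In form: {"xyz": [[x, y, z], ...], "rotation": [[ax, ay, az], ...], "gripper": [gripper, ...]}. A call has 1 to 12 rows; each row is the pose to reach, as a shift and turn from the pose commanded when the call began, along the tool's axes at that moment; what a row does not reach only later rows make up. A row lasts 1/12 s, in which the tool goes at most 41.7 mm and 7.16 degrees, less where a joint would pass 70% of its speed; a pose out of reach is approached as far as the arm can. A call with a gripper value outside its range is refused whole. The fingers move at their own pace and stop on an object; "force" is the grip in N (left out, the last holds). Time passes only in rows, so rows that repeat a pose let the fingers close. It gives the time, the measured TCP pose, the force and the opening at its end, in the units of the state.
- manip.read_state(): the state, without advancing time (a new reading comes with each control period).
- manip.get_image(name): name is "scene" or "top"; returns the picture (400x640x3 uint8, red, green, blue); there is no depth.
- manip.get_calibration(name): a dict with "fx", "fy", "cx", "cy" (pixels), "rvec" (rotation vector, rad) and "tvec" (3), from world to camera coordinates, as OpenCV has them. Camera axes: x right, y down, z forward; pixel columns grow to the right and rows downward; lengths in m; the calibration is good to about 2 mm. A picture is of the moment at which its call begins. get_calibration takes no time and is no camera call.
- manip.finish_job(): hands the job in, once; it reports no verdict.
Trained networks look in the newest picture that a camera, given by its name, has taken for a name from the list of things; names that differ only in an ending like _2 or _b are one class to them, and where a whole thing is asked for, a point or a joint stands for the part that bears it (a point fixed in the world has none). Each returns a list of dicts, best first, with "p" (0 to 1); they miss things now and then, are a little off and sometimes report something else, mostly with a low value. They report only what shows in the picture. A call takes as long as a camera call. They do not tell look-alikes from the thing itself.
- manip.silhouettes(camera, thing): "mask" (400x640 bool, what is visible of it).
- manip.tip_of(camera, thing): "xyz" ([x, y, z] in m, in world coordinates, good to about 4 mm: a listed point, or the origin of a listed thing).
The state is a dict: "time": time; "q": joint angles; "joint_velocities": joint speeds; "tau": joint torques, N m; "tcp_pos": TCP position; "tcp_rot": TCP orientation; "wrist_force": force on the tool from outside, world axes, zero at the start; "ft_torque": the same for the moment, N m; "finger_gap": opening from 0.0 (shut) to 1.0 (fully open).
Only numpy, scipy, OpenCV 4.12 (cv2) and the standard library are available. Lean on these libraries where they do the work, as an engineer would, in place of code of your own. Each camera call takes 0.05 s, during which the arm holds its last target. There are 200 camera calls.

## Working session

There is one attempt and no reset: what is moved stays moved. The work goes in short steps, Python scripts to look and compute and a tool call to move; the robot and the scene stay as the last step left them, time stands still between calls to the robot, and variables do not carry over. Pictures are saved under pics/ and viewed, about 8 in all and at most 12, crops included, and the job is handed in when it is done.

Besides the shell and the picture viewer there is one more tool, called after "Request:" as a command line: name --argument value ..., lists and objects as JSON in quotes. send_rows: Moves the arm, as the interface text tells. Its arguments: {"type":"object","properties":{"xyz":{"type":"array"},"rotation":{"type":"array"},"gripper":{"type":"array"},"force":{"type":"number"}},"required":["xyz","rotation","gripper"]}

```bash
mkdir -p pics; cat > h.py <<'E'
import numpy as np, cv2
from plant import manip
from scipy.spatial.transform import Rotation as R
def cal(n):
    c=manip.get_calibration(n); K=np.array([[c['fx'],0,c['cx']],[0,c['fy'],c['cy']],[0,0,1.]]); return K,np.array(c['rvec'],float),np.array(c['tvec'],float)
def proj(n,P):
    K,r,t=cal(n); return cv2.projectPoints(np.atleast_2d(np.array(P,float)),r,t,K,None)[0][:,0]
def ray(n,uv,z):
    K,r,t=cal(n); M=cv2.Rodrigues(r)[0]; C=-M.T@t; d=M.T@np.linalg.inv(K)@np.array([uv[0],uv[1],1.]); return C+d*(z-C[2])/d[2]
def rot():
    q=manip.read_state()['tcp_rot']; return R.from_quat([q[1],q[2],q[3],q[0]])
def save(n,f,crop=None,s=1):
    im=manip.get_image(n)[:,:,::-1]
    if crop: im=im[crop[1]:crop[3],crop[0]:crop[2]]
    cv2.imwrite('pics/'+f,cv2.resize(im,None,fx=s,fy=s,interpolation=cv2.INTER_CUBIC))
E
python3 - <<'E'
from h import *
a=manip.get_image('scene');b=manip.get_image('top')
im=np.vstack([a,b])[:,:,::-1]; cv2.imwrite('pics/a.png',cv2.resize(im,(480,600)) if 0 else cv2.resize(a[:,:,::-1],(800,500))); cv2.imwrite('pics/b.png',cv2.resize(b[:,:,::-1],(800,500)))
print(manip.read_state())
for n in ['plate_mid','short_plate','rack','clamp','groove','handle_mid','block','jaw','pad_face','lever_mid','lever']:
    for c in ['scene','top']:
        print(n,c,[(np.round(d['xyz'],4).tolist(),round(d['p'],2),proj(c,d['xyz']).round().tolist()) for d in manip.tip_of(c,n)[:3]])
E
```

```text
{'time': 0.1, 'q': array([ 1.22799632e+00,  2.60608200e-01, -1.39280720e-01,  1.17270517e+00,
       -1.99058980e-05,  1.57083590e+00]), 'joint_velocities': array([-0.00082939, -0.00356993,  0.00593723, -0.00020376, -0.00018203,
        0.00047388]), 'tau': array([-6.45300352e-04, -4.06508410e+01,  2.54527098e+01,  1.01150904e-02,
       -9.31521527e-05, -7.79281152e-06]), 'tcp_pos': array([0.17625807, 0.49385274, 0.23053807]), 'tcp_rot': array([-0.69611535,  0.69737033, -0.12072074,  0.12051782]), 'wrist_force': array([-0.31918074, -0.22905513,  0.49706522]), 'ft_torque': array([0.00679758, 0.01974657, 0.01657806]), 'finger_gap': 1.0015797514304259}
plate_mid scene [([0.3624, 0.2412, 0.0307], 0.95, [[455.0, 208.0]]), ([0.4728, 0.3825, 0.0297], 0.76, [[481.0, 278.0]]), ([0.4845, 0.2914, 0.0382], 0.75, [[442.0, 251.0]])]
plate_mid top [([0.595, 0.2882, 0.0336], 0.75, [[218.0, 198.0]]), ([0.356, 0.2355, 0.0347], 0.7, [[239.0, 289.0]]), ([0.4845, 0.2884, 0.0386], 0.59, [[218.0, 240.0]])]
short_plate scene [([0.4548, 0.2174, 0.0077], 0.52, [[421.0, 230.0]])]
short_plate top [([0.4559, 0.
[... 932 characters left out ...]
007], 0.68, [[383.0, 172.0]])]
jaw top [([0.5887, -0.0216, 0.0339], 0.61, [[336.0, 197.0]])]
pad_face scene [([0.5826, 0.0185, 0.0323], 0.47, [[321.0, 205.0]])]
pad_face top [([0.5809, 0.0212, 0.0351], 0.41, [[320.0, 200.0]]), ([0.4543, 0.222, 0.0062], 0.25, [[246.0, 251.0]])]
lever_mid scene [([0.613, -0.0917, 0.0897], 0.51, [[278.0, 171.0]])]
lever_mid top [([0.6116, -0.0883, 0.0904], 0.71, [[363.0, 183.0]])]
lever scene [([0.608, -0.0774, 0.0176], 0.76, [[287.0, 192.0]]), ([0.5973, -0.043, 0.0864], 0.46, [[297.0, 179.0]])]
lever top [([0.7121, 0.3478, -0.0006], 0.72, [[199.0, 158.0]]), ([0.5997, -0.0425, 0.0894], 0.67, [[345.0, 189.0]]), ([0.6072, -0.0789, 0.0176], 0.6, [[357.0, 190.0]])]
```

View pics/a.png

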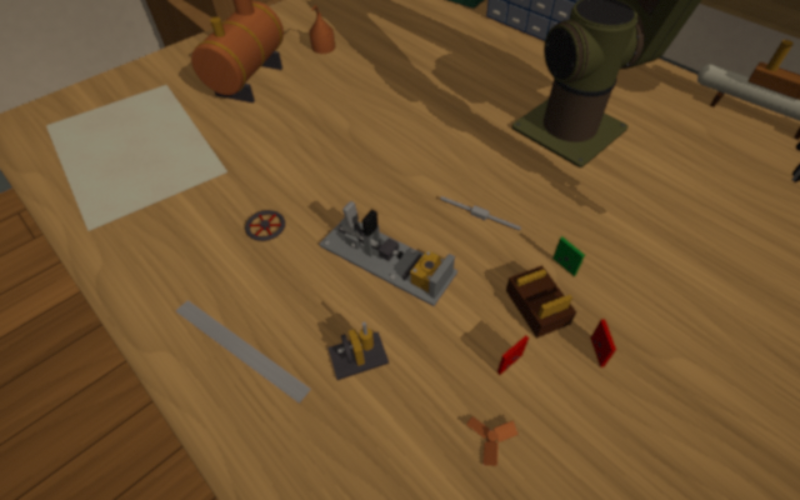

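View pics/b.png

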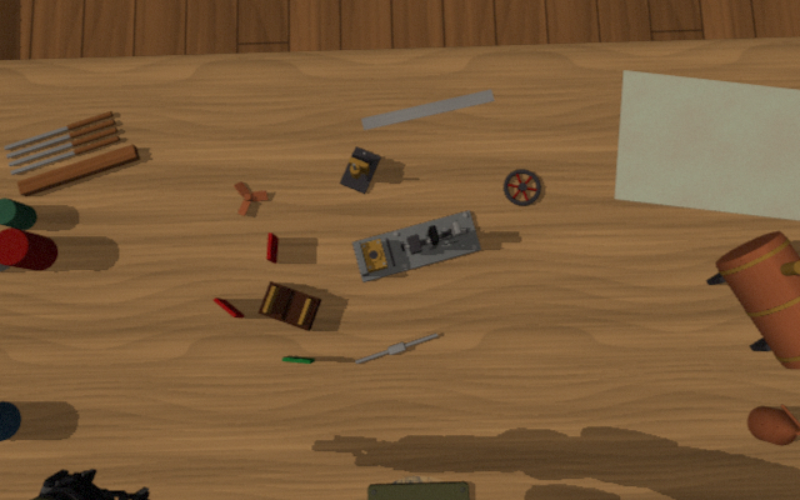

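```bash
python3 - <<'E'
from h import *
a=manip.get_image('scene')[:,:,::-1];b=manip.get_image('top')[:,:,::-1]
f=lambda im,x,y,w,h,s:cv2.resize(im[y:y+h,x:x+w],None,fx=s,fy=s,interpolation=cv2.INTER_CUBIC)
v=np.zeros((600,800,3),np.uint8)
v[:300,:400]=f(a,390,190,100,75,4); v[:300,400:]=f(b,195,220,100,75,4)
v[300:,:400]=f(a,250,155,133,100,3)[:300,:400] if 0 else cv2.resize(a[155:255,250:383],(400,300),interpolation=cv2.INTER_CUBIC)
v[300:,400:]=cv2.resize(b[160:235,275:395],(400,250),interpolation=cv2.INTER_CUBIC)[:300].repeat(1,0) if 0 else cv2.resize(b[150:240,275:395],(400,300),interpolation=cv2.INTER_CUBIC)
cv2.imwrite('pics/c.png',v)
# clamp fit
P={'groove':(44,0),'handle_mid':(-55,0),'block':(50,0),'clamp':(0,0),'lever':(-90,0)}
W={'groove':[(.5738,.0479),(.574,.0516)],'handle_mid':[(.6012,-.0464),(.5961,-.0437)],'block':[(.5724,.0532),(.5714,.0586)],'clamp':[(.5838,.0077),(.5877,.0046)],'lever':[(.608,-.0774),(.6072,-.0789)]}
A=[];B=[]
for k in P:
    for w in W[k]: A.append(P[k]);B.append(w)
A=np.array(A)/1e3;B=np.array(B)
d=np.polyfit(A[:,0],B,1); print('clamp',d[1],np.degrees(np.arctan2(d[0][1],d[0][0])),np.hypot(*d[0]))
# mask fits
from scipy.optimize import minimize
def box(sx,sy,z0,z1,x0=None):
    return np.array([(x,y,z) for x in sx for y in sy for z in (z0,z1)])
def fit(thing,boxes,init):
    ms={}
    for c in ['scene','top']:
        r=manip.silhouettes(c,thing)
        for q in r[:3]: print(thing,c,q['p'],q['mask'].sum(),np.argwhere(q['mask']).mean(0)[::-1])
        pj=proj(c,[[*init[:2],.02]])[0]
        r=[q for q in r if np.linalg.norm(np.argwhere(q['mask']).mean(0)[::-1]-pj)<25]
        if r: ms[c]=r[0]['mask']
    def cost(p):
        e=0
        for c,m in ms.items():
            im=np.zeros((800*2,1280*2),np.uint8) 
            for b in boxes:
                Rz=R.from_euler('z',p[2]).as_matrix(); q=b@Rz.T+[p[0],p[1],0]
                h=cv2.convexHull((proj(c,q)*64).astype(np.int32)+32)
                cv2.fillConvexPoly(im,h,255,shift=4)
            s=cv2.resize(im,(640,400),interpolation=cv2.INTER_AREA)/255.
            e+=np.abs(s-m).sum()/m.sum()
        return e
    r=minimize(cost,init,method='Nelder-Mead',options=dict(initial_simplex=[np.array(init)+np.array(o) for o in [(0,0,0),(.008,0,0),(0,.008,0),(0,0,.1)]],xatol=2e-4,fatol=1e-4)); 
    print(thing,'xy',r.x[:2],'deg',np.degrees(r.x[2]),r.fun)
for n,p in [('rack',None)]:
    fit('rack',[box((-.054,.054),(-.035,.035),0,.043)],[.4697,.2545,np.arctan2(.29-.2185,.4845-.4555)])
fit('clamp',[box((-.154,.110),(-.045,.045),0,.01),box((.092,.106),(-.03,.03),0,.062),box((.05,.092),(-.03,.03),0,.048),box((-.062,-.048),(-.017,.017),0,.11)],[d[1][0],d[1][1],np.arctan2(d[0][1],d[0][0])])
E
```

```text
clamp [0.58498464 0.00747118] 104.79442122266548 0.9887773806192834
rack scene 0.9 1613 [430.93986361 241.92684439]
rack top 0.7 936 [231.45299145 243.83226496]
rack top 0.24 3315 [332.02021116 196.2775264 ]
rack xy [0.47232914 0.25580444] deg 68.36552159558248 0.6409296335466059
clamp scene 0.77 3945 [311.78048162 205.53130545]
clamp top 0.81 3341 [332.12002394 196.37264292]
clamp top 0.26 200 [335.935 193.57 ]
clamp xy [0.58801607 0.00855295] deg 103.92332201362558 0.13654489522380042
```

View pics/c.png

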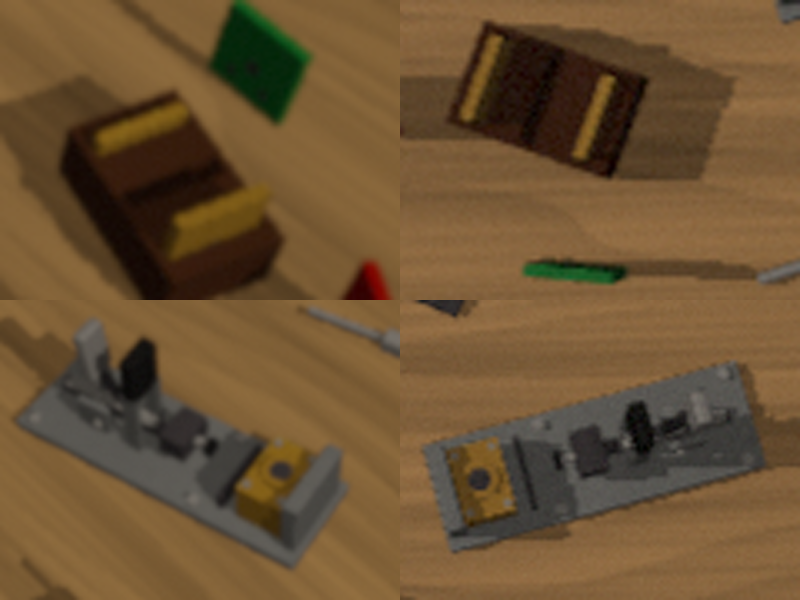

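```bash
cat >> h.py <<'E'
def plan(pos,yaw):
    """tool y down, tool z horizontal at yaw (mod 180 deg nearest)"""
    s=manip.read_state(); r0=rot(); best=None
    for k in (0,180):
        a=np.radians(yaw+k); z=np.array([np.cos(a),np.sin(a),0]); y=np.array([0,0,-1.]); x=np.cross(y,z)
        rv=(r0.inv()*R.from_matrix(np.c_[x,y,z])).as_rotvec(degrees=True)/5
        if best is None or np.linalg.norm(rv)<np.linalg.norm(best): best=rv
    print('xyz',r0.inv().apply(np.array(pos)-s['tcp_pos']).round(4),'rot',best.round(3),'z-axis yaw',np.degrees(np.arctan2(*r0.as_matrix()[[1,0],2])).round(2),'t',s['time'])
E
python3 - <<'E'
from h import *
from scipy.optimize import minimize
ms={}
for c in ['scene','top']:
    im=manip.get_image(c); hsv=cv2.cvtColor(im,cv2.COLOR_RGB2HSV)
    pj=proj(c,[[.4845,.29,.06]])[0]
    for q in manip.silhouettes(c,'plate_mid'):
        m=q['mask']; ct=np.argwhere(m).mean(0)[::-1]; print(c,round(q['p'],2),m.sum(),ct.round(1),hsv[m].mean(0).round())
        if np.linalg.norm(ct-pj)<8 and c not in ms: ms[c]=m
    for q in manip.silhouettes(c,'short_plate')[:2]: print('short',np.argwhere(q['mask']).mean(0)[::-1],q['mask'].sum())
def fit(ms,bx,hull,init):
    def cost(p):
        e=0
        for c,m in ms.items():
            if hull:
                h=cv2.convexHull(np.argwhere(m)[:,::-1].astype(np.int32)); mm=np.zeros((400,640),np.uint8); cv2.fillConvexPoly(mm,h,1); m=mm
            Q=bx@R.from_euler('z',p[2]).as_matrix().T+[p[0],p[1],0]
            im=np.zeros((1600,2560),np.uint8); cv2.fillConvexPoly(im,cv2.convexHull(((proj(c,Q)*4+1.5)*16).astype(np.int32)),255,shift=4)
            e+=np.abs(cv2.resize(im,(640,400),interpolation=cv2.INTER_AREA)/255.-m).sum()/m.sum()
        return e
    r=minimize(cost,init,method='Nelder-Mead',options=dict(initial_simplex=[np.array(init)+np.array(o) for o in [(0,0,0),(.006,0,0),(0,.006,0),(0,0,.1)]],xatol=1e-4,fatol=1e-4))
    print(list(ms),r.x[:2].round(4),np.degrees(r.x[2]).round(2),r.fun.round(3)); return r.x
B=lambda x,y,z0,z1:np.array([(a,b,c) for a in(-x,x) for b in (-y,y) for c in (z0,z1)])
p=fit(ms,B(.004,.028,.043,.072),0,[.4845,.29,1.25])
for c in ms: fit({c:ms[c]},B(.004,.028,.043,.072),0,[.4845,.29,1.25])
rm={}
for c in ['scene','top']: rm[c]=manip.silhouettes(c,'rack')[0]['mask']
r=fit(rm,B(.054,.035,0,.043),1,[.47,.2545,1.2])
print('slot+36',r[:2]+.036*np.array([np.cos(r[2]),np.sin(r[2])]))
E
```

```text
scene 0.84 289 [410.2 283.5] [  3. 238. 109.]
scene 0.73 499 [482.5 274.3] [ 25. 233.  75.]
scene 0.64 507 [455.1 204.8] [ 56. 193.  53.]
scene 0.58 245 [444.5 244.9] [ 19. 206. 105.]
scene 0.23 642 [394.2 350.6] [ 12. 185. 115.]
short [425.30973451 222.01769912] 113
top 0.69 120 [216.1 238.5] [ 18. 186.  91.]
top 0.68 111 [238.  287.2] [ 54. 163.  73.]
top 0.65 191 [216.9 197.9] [ 34. 215.  87.]
top 0.45 144 [182.4 245.8] [ 26. 220.  85.]
short [242.96078431 248.52941176] 51
short [360.01935484 184.96774194] 155
['scene', 'top'] [0.4838 0.2891] 71.16 0.347
['scene'] [0.4818 0.2892] 70.25 0.104
['top'] [0.4852 0.2892] 69.84 0.198
['scene', 'top'] [0.4692 0.2554] 68.64 5.007
slot+36 [0.48227715 0.28897421]
```

```bash
python3 -c "
from h import *
plan([.4838,.289,.11],70.5)"
```

```text
xyz [ 0.3585  0.1213 -0.0902] rot [-0.    -0.028  0.   ] z-axis yaw 70.36 t 1.9
```

Request:
send_rows --xyz '[[0.18, 0.02, -0.045], [0.3, 0.06, -0.075], [0.358, 0.1, -0.09], [0.358, 0.121, -0.09], [0.358, 0.121, -0.09], [0.358, 0.121, -0.09], [0.358, 0.121, -0.09], [0.358, 0.121, -0.09], [0.358, 0.121, -0.09], [0.358, 0.121, -0.09], [0.358, 0.121, -0.09], [0.358, 0.121, -0.09]]' --rotation '[[0, 0, 0], [0, 0, 0], [0, 0, 0], [0, 0, 0], [0, 0, 0], [0, 0, 0], [0, 0, 0], [0, 0, 0], [0, 0, 0], [0, 0, 0], [0, 0, 0], [0, 0, 0]]' --gripper '[0.6, 0.6, 0.6, 0.6, 0.6, 0.6, 0.6, 0.6, 0.6, 0.6, 0.6, 0.6]' --force 40

```text
time: 2.9
tcp_pos: [0.4832, 0.2889, 0.1099]
tcp_rot: [-0.697, 0.697, -0.122, 0.121]
wrist_force: [0.5, 0.8, 0.3]
finger_gap: 0.601
```

```bash
python3 - <<'E'
from h import *
plan([.4838,.289,.051],70.5)
print(manip.read_state()['tcp_pos'],manip.read_state()['finger_gap'])
save('scene','d.png',(390,180,500,290),5)
for d in manip.tip_of('scene','plate_mid'): print(d)
E
```

```text
xyz [0.0006 0.0589 0.0003] rot [ 0.006 -0.047 -0.018] z-axis yaw 70.27 t 2.9
[0.48320603 0.28893444 0.10992398] 0.6012947080185664
{'xyz': [0.4686, 0.3798, 0.0287], 'p': 0.69}
{'xyz': [0.5889, 0.294, 0.0305], 'p': 0.68}
{'xyz': [0.4654, 0.2552, 0.0006], 'p': 0.53}
{'xyz': [0.4837, 0.2873, 0.0399], 'p': 0.51}
{'xyz': [0.3594, 0.2373, 0.0285], 'p': 0.44}
```

View pics/d.png

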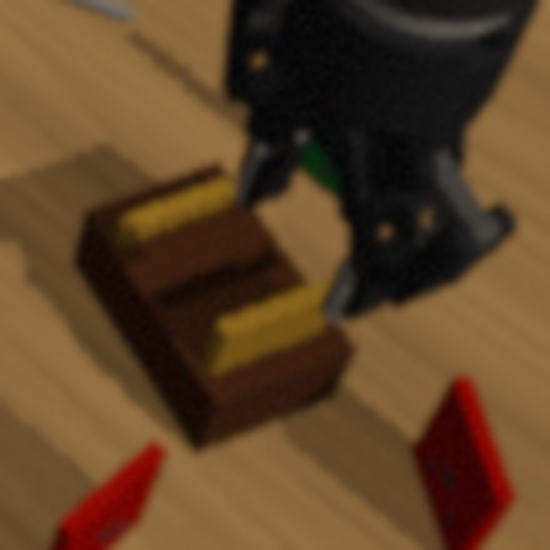

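The tall brass plate, at about crop (270,325), lies between and below the open fingers. I'll go down and grip it.

Request:
send_rows --xyz '[[0, 0.03, 0], [0, 0.05, 0], [0, 0.058, 0], [0, 0.058, 0], [0, 0.058, 0], [0, 0.058, 0], [0, 0.058, 0], [0, 0.058, 0], [0, 0.058, 0], [0, 0.058, 0], [0, 0.058, 0]]' --rotation '[[0, 0, 0], [0, 0, 0], [0, 0, 0], [0, 0, 0], [0, 0, 0], [0, 0, 0], [0, 0, 0], [0, 0, 0], [0, 0, 0], [0, 0, 0], [0, 0, 0]]' --gripper '[0.6, 0.6, 0.6, 0.4, 0.2, 0.0, 0.0, 0.0, 0.0, 0.0, 0.0]' --force 40

```text
time: 3.92
tcp_pos: [0.484, 0.2897, 0.0539]
tcp_rot: [0.697, -0.696, 0.12, -0.121]
wrist_force: [-1.4, -0.6, 5.9]
finger_gap: 0.083
```

Request:
send_rows --xyz '[[0, -0.01, 0], [0, -0.03, 0], [0, -0.06, 0], [0, -0.09, 0], [0, -0.1, 0], [0, -0.1, 0], [0, -0.1, 0]]' --rotation '[[0, 0, 0], [0, 0, 0], [0, 0, 0], [0, 0, 0], [0, 0, 0], [0, 0, 0], [0, 0, 0]]' --gripper '[0, 0, 0, 0, 0, 0, 0]'

```text
time: 4.5
tcp_pos: [0.4836, 0.2895, 0.1525]
tcp_rot: [0.697, -0.696, 0.12, -0.121]
wrist_force: [-0.3, -0.3, -2.1]
finger_gap: 0.084
```

```bash
python3 - <<'E'
from h import *
s=manip.read_state();print(s['tcp_pos'],s['wrist_force'],s['finger_gap'])
for c in ['scene','top']:
    print(c,[(np.round(d['xyz'],4).tolist(),round(d['p'],2)) for d in manip.tip_of(c,'plate_mid')])
for n in ['clamp','groove','block','handle_mid','lever']:
    for c in ['scene','top']: print(n,c,[(np.round(d['xyz'],4).tolist(),round(d['p'],2)) for d in manip.tip_of(c,n)[:2]])
# clamp: yaw 104, origin (.5875,.008)
a=np.radians(104.2);u=np.array([np.cos(a),np.sin(a)]);o=np.array([.5870,.0080])
for x in (.036,.044): 
    g=o+x*u; print(x,g); plan([*g,.14],104.2)
E
```

```text
[0.48363215 0.28951229 0.1525209 ] [-0.28478877 -0.27374318 -2.08314332] 0.08380613475075585
scene [([0.4686, 0.3798, 0.0287], 0.69), ([0.5889, 0.294, 0.0305], 0.68), ([0.4654, 0.2552, 0.0006], 0.53), ([0.4837, 0.2873, 0.0399], 0.51), ([0.3594, 0.2373, 0.0285], 0.44)]
top [([0.5973, 0.2928, 0.0335], 0.7), ([0.3586, 0.2361, 0.0327], 0.62), ([0.4857, 0.291, 0.0407], 0.55), ([0.4677, 0.38, 0.0348], 0.48)]
clamp scene [([0.5843, 0.0063, 0.0018], 0.94), ([0.597, -0.0196, 0.0379], 0.4)]
clamp top [([0.5874, 0.0055, -0.0004], 0.97), ([0.5697, 0.0533, 0.0109], 0.46)]
groove scene [([0.5754, 0.047, 0.009], 0.7), ([0.7067, 0.3491, 0.0017], 0.4)]
groove top [([0.5774, 0.0514, 0.0073], 0.68)]
block scene [([0.5726, 0.0531, 0.0147], 0.74), ([0.5851, 0.0186, 0.0312], 0.28)]
block top [([0.5722, 0.0529, 0.0115], 0.66)]
handle_mid scene [([0.6, -0.0442, 0.0899], 0.83)]
handle_mid top [([0.5988, -0.0471, 0.0902], 0.55), ([0.7146, -0.2496, 0.0015], 0.23)]
lever scene [([0.6077, -0.0778, 0.0147], 0.67), ([0.7084, 0.3492, 0.0011], 0.28)]
lever top [([0.6073, -0.0751, 0.0178], 0.44)]
0.036 [0.57816893 0.04290003]
xyz [ 0.1722  0.0121 -0.2002] rot [ 2.000e-03 -6.768e+00 -3.000e-03] z-axis yaw 70.36 t 5.1
0.044 [0.57620648 0.0506556 ]
xyz [ 0.1677  0.0121 -0.1936] rot [ 2.000e-03 -6.768e+00 -3.000e-03] z-axis yaw 70.36 t 5.1
```

Request:
send_rows --xyz '[[0.03, 0, -0.035], [0.06, 0, -0.07], [0.09, 0, -0.1], [0.12, 0, -0.135], [0.15, 0.005, -0.175], [0.172, 0.012, -0.2], [0.172, 0.012, -0.2], [0.172, 0.012, -0.2], [0.172, 0.012, -0.2], [0.172, 0.012, -0.2], [0.172, 0.012, -0.2]]' --rotation '[[0, -1.2, 0], [0, -2.4, 0], [0, -3.6, 0], [0, -4.8, 0], [0, -6, 0], [0, -6.77, 0], [0, -6.77, 0], [0, -6.77, 0], [0, -6.77, 0], [0, -6.77, 0], [0, -6.77, 0]]' --gripper '[0, 0, 0, 0, 0, 0, 0, 0, 0, 0, 0]'

```text
time: 6.02
tcp_pos: [0.5778, 0.0446, 0.1405]
tcp_rot: [0.702, -0.701, -0.088, 0.088]
wrist_force: [0.5, -0.5, -2.2]
finger_gap: 0.086
```

```bash
python3 - <<'E'
from h import *
s=manip.read_state();print(s['tcp_pos'],s['wrist_force'],s['finger_gap'])
a=manip.get_image('scene');b=manip.get_image('top')
v=np.hstack([cv2.resize(a[140:255,260:375],(400,400),interpolation=3),cv2.resize(b[140:255,270:385],(400,400),interpolation=3)])[:,:,::-1]
cv2.imwrite('pics/e.png',v)
for c in ['scene','top']:
    for n in ['plate_mid','block','pad_face','jaw']: print(n,c,[(np.round(d['xyz'],4).tolist(),round(d['p'],2)) for d in manip.tip_of(c,n)[:5]])
a=np.radians(104.2);u=np.array([np.cos(a),np.sin(a)]);o=np.array([.5868,.0078])
plan([*(o+.035*u),.08],104.2)
E
```

```text
[0.57775712 0.04463122 0.14050166] [ 0.47430315 -0.45341464 -2.17336912] 0.08552341103835073
plate_mid scene [([0.36, 0.2405, 0.033], 0.85), ([0.5888, 0.2927, 0.0348], 0.73), ([0.4667, 0.3799, 0.0291], 0.71), ([0.5791, 0.0448, 0.1273], 0.56)]
block scene [([0.5705, 0.0542, 0.0126], 0.59)]
pad_face scene [([0.5828, 0.0181, 0.0294], 0.49)]
jaw scene [([0.5952, -0.0207, 0.0397], 0.71)]
plate_mid top [([0.5967, 0.2896, 0.0307], 0.77), ([0.465, 0.3846, 0.0345], 0.66), ([0.3558, 0.2378, 0.0338], 0.56)]
block top []
pad_face top []
jaw top []
xyz [-0.0003  0.0603 -0.0016] rot [0.    0.004 0.001] z-axis yaw 104.22 t 6.5167
```

View pics/e.png

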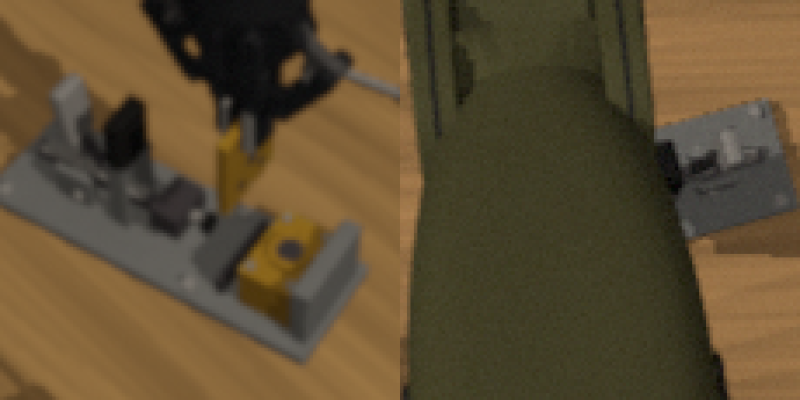

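The plate hangs upright above the groove, at crop (235,165), and is clear of the rib and pad. I'll lower it to just above the rib, then feel for the block face.

Request:
send_rows --xyz '[[0, 0.02, -0.001], [0, 0.04, -0.002], [0, 0.055, -0.002], [0, 0.06, -0.002], [0, 0.06, -0.002], [0, 0.06, -0.002], [0, 0.06, -0.002]]' --rotation '[[0, 0, 0], [0, 0, 0], [0, 0, 0], [0, 0, 0], [0, 0, 0], [0, 0, 0], [0, 0, 0]]' --gripper '[0, 0, 0, 0, 0, 0, 0]'

```text
time: 7.1
tcp_pos: [0.5797, 0.0413, 0.0814]
tcp_rot: [-0.702, 0.702, 0.088, -0.087]
wrist_force: [-0.4, 0.3, -2.3]
finger_gap: 0.081
```

Request:
send_rows --xyz '[[0, 0, 0.0015], [0, 0, 0.003], [0, 0, 0.0045], [0, 0, 0.006], [0, 0, 0.006]]' --rotation '[[0, 0, 0], [0, 0, 0], [0, 0, 0], [0, 0, 0], [0, 0, 0]]' --gripper '[0, 0, 0, 0, 0]'

```text
time: 7.52
tcp_pos: [0.5772, 0.0474, 0.0806]
tcp_rot: [0.702, -0.702, -0.088, 0.087]
wrist_force: [0.4, 0.2, -1.7]
finger_gap: 0.081
```

Request:
send_rows --xyz '[[0, 0, 0.001], [0, 0, 0.002], [0, 0, 0.003], [0, 0, 0.003]]' --rotation '[[0, 0, 0], [0, 0, 0], [0, 0, 0], [0, 0, 0]]' --gripper '[0, 0, 0, 0]'

```text
time: 7.85
tcp_pos: [0.5763, 0.0501, 0.0802]
tcp_rot: [0.702, -0.702, -0.087, 0.088]
wrist_force: [-0.1, 0.4, -2.3]
finger_gap: 0.082
```

Request:
send_rows --xyz '[[0, 0, 0.001], [0, 0, 0.002], [0, 0, 0.002], [0, 0, 0.002]]' --rotation '[[0, 0, 0], [0, 0, 0], [0, 0, 0], [0, 0, 0]]' --gripper '[0, 0, 0, 0]'

```text
time: 8.18
tcp_pos: [0.5759, 0.0519, 0.0803]
tcp_rot: [-0.702, 0.702, 0.087, -0.088]
wrist_force: [-0.1, 0.4, -1.9]
finger_gap: 0.082
```

Request:
send_rows --xyz '[[0, 0, 0.001], [0, 0, 0.0015], [0, 0, 0.0015]]' --rotation '[[0, 0, 0], [0, 0, 0], [0, 0, 0]]' --gripper '[0, 0, 0]'

```text
time: 8.43
tcp_pos: [0.5757, 0.053, 0.0803]
tcp_rot: [-0.701, 0.702, 0.087, -0.087]
wrist_force: [1.1, -1.9, -2.1]
finger_gap: 0.08
```

Request:
send_rows --xyz '[[0, 0, 0.001], [0, 0, 0.0015], [0, 0, 0.0015]]' --rotation '[[0, 0, 0], [0, 0, 0], [0, 0, 0]]' --gripper '[0, 0, 0]'

```text
time: 8.68
tcp_pos: [0.5756, 0.0535, 0.0804]
tcp_rot: [-0.701, 0.703, 0.087, -0.087]
wrist_force: [0.8, -5.2, -2.7]
finger_gap: 0.083
```

Request:
send_rows --xyz '[[0, 0, -0.002], [0, 0, -0.0035], [0, 0, -0.0035], [0, 0.006, -0.0035], [0, 0.012, -0.0035], [0, 0.018, -0.0035], [0, 0.022, -0.0035], [0, 0.022, -0.0035], [0, 0.022, -0.0035]]' --rotation '[[0, 0, 0], [0, 0, 0], [0, 0, 0], [0, 0, 0], [0, 0, 0], [0, 0, 0], [0, 0, 0], [0, 0, 0], [0, 0, 0]]' --gripper '[0, 0, 0, 0, 0, 0, 0, 0, 0]'

```text
time: 9.43
tcp_pos: [0.5755, 0.0515, 0.0577]
tcp_rot: [0.702, -0.702, -0.087, 0.088]
wrist_force: [0.0, -0.2, -2.7]
finger_gap: 0.083
```

Request:
send_rows --xyz '[[0, 0.001, 0], [0, 0.002, 0], [0, 0.003, 0], [0, 0.003, 0]]' --rotation '[[0, 0, 0], [0, 0, 0], [0, 0, 0], [0, 0, 0]]' --gripper '[0, 0, 0, 0]'

```text
time: 9.77
tcp_pos: [0.5765, 0.0514, 0.0559]
tcp_rot: [-0.702, 0.702, 0.088, -0.087]
wrist_force: [-0.1, 0.8, 2.1]
finger_gap: 0.082
```

Request:
send_rows --xyz '[[0, -0.0005, 0], [0, -0.0005, 0], [0, -0.0005, 0], [0, -0.0005, 0], [0, -0.0005, 0], [0, -0.01, 0], [0, -0.03, 0], [0, -0.06, 0], [0, -0.1, 0], [0, -0.11, 0], [0, -0.11, 0], [0, -0.11, 0]]' --rotation '[[0, 0, 0], [0, 0, 0], [0, 0, 0], [0, 0, 0], [0, 0, 0], [0, 0, 0], [0, 0, 0], [0, 0, 0], [0, 0, 0], [0, 0, 0], [0, 0, 0], [0, 0, 0]]' --gripper '[0.12, 0.2, 0.25, 0.3, 0.3, 0.3, 0.3, 0.3, 0.3, 0.3, 0.3, 0.3]'

```text
time: 10.77
tcp_pos: [0.5767, 0.0515, 0.1665]
tcp_rot: [-0.702, 0.702, 0.088, -0.087]
wrist_force: [-0.9, -0.6, -0.7]
finger_gap: 0.298
```

```bash
python3 - <<'E'
from h import *
s=manip.read_state();print(s['tcp_pos'],s['wrist_force'],s['finger_gap'])
a=manip.get_image('scene')
cv2.imwrite('pics/f.png',cv2.resize(a[150:260,250:370],(720,660) if 0 else (650,596),interpolation=3)[:,:,::-1])
for c in ['scene']:
    for n in ['plate_mid','block','pad_face','jaw','lever_mid','handle_mid']: print(n,c,[(np.round(d['xyz'],4).tolist(),round(d['p'],2)) for d in manip.tip_of(c,n)[:5]])
a=np.radians(104.2);u=np.array([np.cos(a),np.sin(a)]);o=np.array([.5868,.0083])
for z in (.17,.095): plan([*(o-.135*u),z],104.2)
E
```

```text
[0.57674834 0.05147461 0.16648037] [-0.93573099 -0.55090248 -0.73643049] 0.29783869359685705
plate_mid scene [([0.589, 0.2922, 0.0333], 0.87), ([0.5758, 0.0499, 0.045], 0.67), ([0.3603, 0.2366, 0.0319], 0.57)]
block scene [([0.5714, 0.0532, 0.0135], 0.6)]
pad_face scene [([0.5802, 0.0151, 0.0335], 0.46)]
jaw scene []
lever_mid scene [([0.6122, -0.0862, 0.0913], 0.5)]
handle_mid scene []
xyz [ 0.0006 -0.006  -0.1796] rot [-0.004  0.002 -0.027] z-axis yaw 104.21 t 11.1167
xyz [ 0.0008  0.069  -0.1796] rot [-0.004  0.002 -0.027] z-axis yaw 104.21 t 11.1167
```

View pics/f.png

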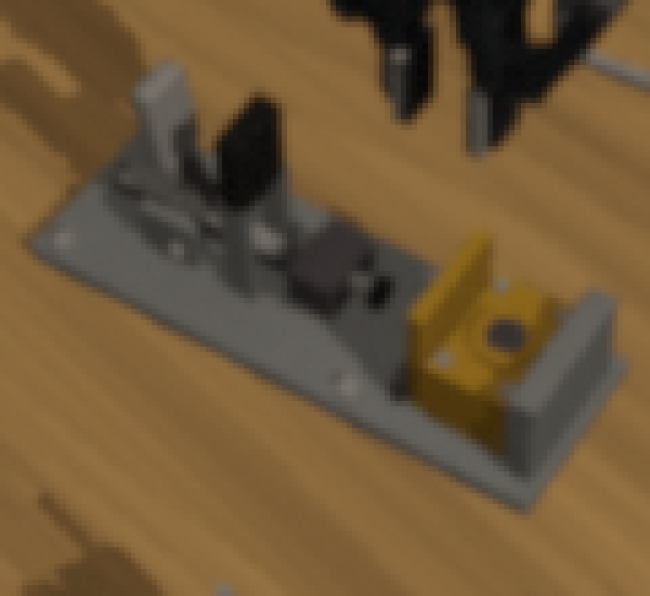

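The brass plate stands upright in the groove in front of the block (crop (455,310)), and the rest is undisturbed. Next I'll go behind the lever with the fingers shut.

Request:
send_rows --xyz '[[0, -0.006, -0.03], [0, -0.006, -0.07], [0, -0.006, -0.11], [0, -0.006, -0.15], [0, -0.006, -0.18], [0, -0.006, -0.18], [0, 0.02, -0.18], [0, 0.05, -0.18], [0, 0.075, -0.18], [0, 0.079, -0.18], [0, 0.079, -0.18], [0, 0.079, -0.18]]' --rotation '[[0, 0, 0], [0, 0, 0], [0, 0, 0], [0, 0, 0], [0, 0, 0], [0, 0, 0], [0, 0, 0], [0, 0, 0], [0, 0, 0], [0, 0, 0], [0, 0, 0], [0, 0, 0]]' --gripper '[0, 0, 0, 0, 0, 0, 0, 0, 0, 0, 0, 0]' --force 60

```text
time: 12.12
tcp_pos: [0.6205, -0.1228, 0.0869]
tcp_rot: [0.702, -0.702, -0.088, 0.088]
wrist_force: [-0.1, 0.6, -0.0]
finger_gap: 0.0
```

```bash
cat >> h.py <<'E'
def cl():
    a=np.radians(104.2);u=np.array([np.cos(a),np.sin(a)]);v=np.array([-u[1],u[0]])
    s=manip.read_state();d=s['tcp_pos'][:2]-[.5868,.0083];f=s['wrist_force'][:2]
    print('t',round(s['time'],2),'clamp xy mm',(d@u*1e3).round(2),(d@v*1e3).round(2),'z',s['tcp_pos'][2].round(4),'F along',(f@u).round(2),'lat',(f@v).round(2),'gap',round(s['finger_gap'],3))
E
python3 - <<'E'
from h import *
cl()
im=manip.get_image('scene'); cv2.imwrite('pics/g.png',cv2.resize(im[140:250,240:360],(650,596),interpolation=3)[:,:,::-1])
for n in ['lever_mid','handle_mid']: print(n,[(np.round(d['xyz'],4).tolist(),round(d['p'],2)) for d in manip.tip_of('scene',n)[:2]])
E
```

```text
t 12.12 clamp xy mm -135.37 -0.54 z 0.0869 F along 0.61 lat -0.02 gap 0.0
lever_mid [([0.6115, -0.0865, 0.0916], 0.5)]
handle_mid [([0.5968, -0.0484, 0.0872], 0.78), ([0.7079, 0.3494, 0.0008], 0.51)]
```

View pics/g.png

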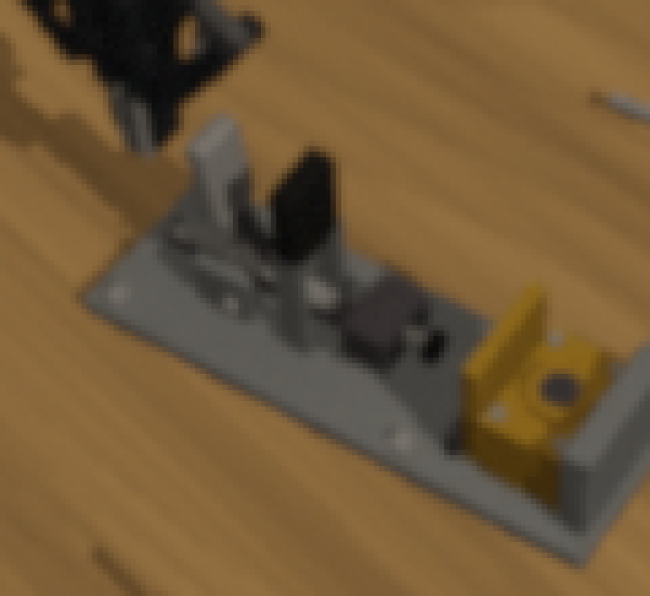

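Fingertips stand behind the lever at crop (140,140), with the lever at (215,170) and clear space between them. I'll advance to feel for contact.

Request:
send_rows --xyz '[[0, 0, 0.006], [0, 0, 0.012], [0, 0, 0.015], [0, 0, 0.015]]' --rotation '[[0, 0, 0], [0, 0, 0], [0, 0, 0], [0, 0, 0]]' --gripper '[0, 0, 0, 0]'

```text
time: 12.6
tcp_pos: [0.617, -0.1081, 0.0872]
tcp_rot: [-0.701, 0.702, 0.088, -0.087]
wrist_force: [-0.2, -1.2, 1.0]
finger_gap: 0.002
```

```bash
python3 -c "
from h import *
cl()"
```

```text
t 12.6 clamp xy mm -120.22 -0.76 z 0.0872 F along -1.1 lat 0.48 gap 0.002
```

Request:
send_rows --xyz '[[0, 0, 0.002], [0, 0, 0.004], [0, 0, 0.004], [0, 0, 0.004]]' --rotation '[[0, 0, 0], [0, 0, 0], [0, 0, 0], [0, 0, 0]]' --gripper '[0, 0, 0, 0]'

```text
time: 12.93
tcp_pos: [0.6158, -0.1047, 0.0864]
tcp_rot: [-0.702, 0.702, 0.088, -0.087]
wrist_force: [1.1, -1.9, 1.3]
finger_gap: -0.001
```

```bash
python3 -c "
from h import *
cl()"
```

```text
t 12.93 clamp xy mm -116.69 -0.4 z 0.0864 F along -2.08 lat -0.65 gap -0.001
```

Request:
send_rows --xyz '[[0, 0, 0.002], [0, 0, 0.004], [0, 0, 0.004], [0, 0, 0.004]]' --rotation '[[0, 0, 0], [0, 0, 0], [0, 0, 0], [0, 0, 0]]' --gripper '[0, 0, 0, 0]'

```text
time: 13.27
tcp_pos: [0.6147, -0.1009, 0.0864]
tcp_rot: [-0.701, 0.702, 0.088, -0.087]
wrist_force: [1.1, -2.5, 1.8]
finger_gap: -0.004
```

```bash
python3 -c "
from h import *
cl()"
```

```text
t 13.27 clamp xy mm -112.76 -0.3 z 0.0864 F along -2.71 lat -0.45 gap -0.004
```

Request:
send_rows --xyz '[[0, 0, 0.002], [0, 0, 0.004], [0, 0, 0.006], [0, 0, 0.006]]' --rotation '[[0, 0, 0], [0, 0, 0], [0, 0, 0], [0, 0, 0]]' --gripper '[0, 0, 0, 0]'

```text
time: 13.6
tcp_pos: [0.6135, -0.0958, 0.0867]
tcp_rot: [-0.701, 0.702, 0.088, -0.087]
wrist_force: [1.3, -5.9, 3.7]
finger_gap: -0.004
```

```bash
python3 -c "
from h import *
cl()"
```

```text
t 13.6 clamp xy mm -107.42 -0.34 z 0.0867 F along -5.98 lat 0.22 gap -0.004
```

Request:
send_rows --xyz '[[0, 0, 0.002], [0, 0, 0.004], [0, 0, 0.004]]' --rotation '[[0, 0, 0], [0, 0, 0], [0, 0, 0]]' --gripper '[0, 0, 0]'

```text
time: 13.85
tcp_pos: [0.6126, -0.0922, 0.0868]
tcp_rot: [-0.701, 0.703, 0.088, -0.087]
wrist_force: [0.6, -6.1, 2.6]
finger_gap: -0.001
```

```bash
python3 -c "
from h import *
cl()"
```

```text
t 13.85 clamp xy mm -103.72 -0.39 z 0.0868 F along -6.04 lat 0.87 gap -0.001
```

Request:
send_rows --xyz '[[0, 0, 0.001], [0, 0, 0.002], [0, 0, 0.002]]' --rotation '[[0, 0, 0], [0, 0, 0], [0, 0, 0]]' --gripper '[0, 0, 0]'

```text
time: 14.1
tcp_pos: [0.6122, -0.0905, 0.0868]
tcp_rot: [-0.701, 0.703, 0.087, -0.087]
wrist_force: [2.0, -7.0, 1.2]
finger_gap: 0.004
```

```bash
python3 - <<'E'
from h import *
cl()
print(np.round([.5868,.0083],4))
im=manip.get_image('scene'); cv2.imwrite('pics/i.png',cv2.resize(im[150:240,265:365],(650,585),interpolation=3)[:,:,::-1])
u=np.array([np.cos(np.radians(104.2)),np.sin(np.radians(104.2))])
for n in ['lever_mid','handle_mid','jaw','pad_face','plate_mid','block']:
    for d in manip.tip_of('scene',n)[:5]:
        x=(np.array(d['xyz'][:2])-[.5868,.0083])
        if np.linalg.norm(x)<.2: print(n,round(x@u*1e3,1),np.round(d['xyz'],4),round(d['p'],2))
E
```

```text
t 14.1 clamp xy mm -101.97 -0.36 z 0.0868 F along -7.27 lat -0.25 gap 0.004
[0.5868 0.0083]
lever_mid -84.3 [ 0.6063 -0.0737  0.0892] 0.68
handle_mid -55.0 [ 0.5973 -0.0458  0.088 ] 0.57
jaw -28.9 [ 0.5931 -0.0199  0.0403] 0.56
pad_face 14.2 [0.5832 0.022  0.0331] 0.47
plate_mid 40.5 [0.5766 0.0475 0.0435] 0.76
block 47.6 [0.5734 0.054  0.0135] 0.74
```

View pics/i.png

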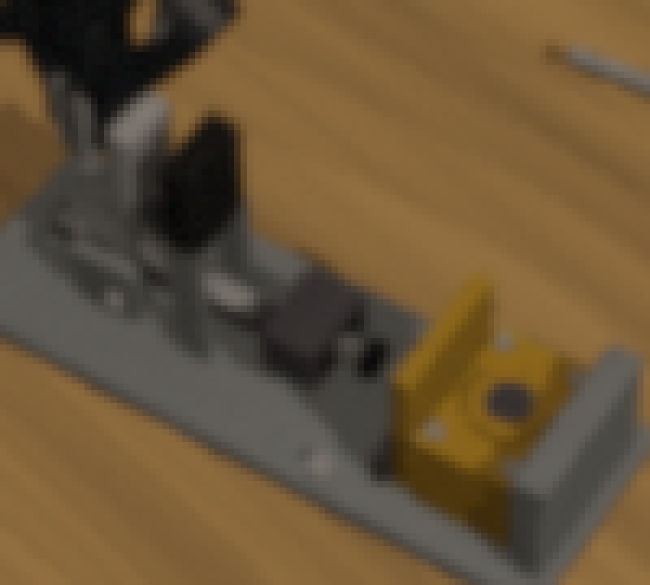

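Request:
send_rows --xyz '[[0, 0, 0.0015], [0, 0, 0.0025], [0, 0, 0.0025]]' --rotation '[[0, 0, 0], [0, 0, 0], [0, 0, 0]]' --gripper '[0, 0, 0]'

```text
time: 14.7
tcp_pos: [0.6116, -0.0881, 0.0867]
tcp_rot: [-0.701, 0.703, 0.087, -0.087]
wrist_force: [1.5, -6.1, 3.0]
finger_gap: 0.001
```

```bash
python3 -c "
from h import *
cl()
cv2.imwrite('ref0.png',manip.get_image('scene'))"
```

```text
t 14.7 clamp xy mm -99.56 -0.38 z 0.0867 F along -6.33 lat 0.01 gap 0.001
```

Request:
send_rows --xyz '[[0, 0, -0.006], [0, 0, -0.015], [0, 0, -0.024], [0, 0, -0.024], [0, 0, -0.018], [0, 0, -0.012], [0, 0, -0.008], [0, 0, -0.004], [0, 0, -0.002], [0, 0, 0], [0, 0, 0]]' --rotation '[[0, 0, 0], [0, 0, 0], [0, 0, 0], [0, 0, 0], [0, 0, 0], [0, 0, 0], [0, 0, 0], [0, 0, 0], [0, 0, 0], [0, 0, 0], [0, 0, 0]]' --gripper '[0, 0, 0, 0, 0, 0, 0, 0, 0, 0, 0]'

```text
time: 15.67
tcp_pos: [0.6111, -0.088, 0.0865]
tcp_rot: [-0.7, 0.703, 0.087, -0.087]
wrist_force: [1.3, -7.6, 1.0]
finger_gap: -0.003
```

```bash
python3 - <<'E'
from h import *
cl()
im=manip.get_image('scene'); cv2.imwrite('ref1.png',im)
u=np.array([np.cos(np.radians(104.2)),np.sin(np.radians(104.2))])
for n in ['lever_mid','jaw','pad_face']:
    for d in manip.tip_of('scene',n)[:3]:
        x=(np.array(d['xyz'][:2])-[.5868,.0083])
        if np.linalg.norm(x)<.2: print(n,round(x@u*1e3,1),np.round(d['xyz'],4),round(d['p'],2))
E
```

```text
t 15.67 clamp xy mm -99.3 0.01 z 0.0865 F along -7.71 lat 0.6 gap -0.003
lever_mid -81.4 [ 0.6034 -0.0715  0.092 ] 0.75
jaw -18.3 [ 0.5934 -0.0089  0.0415] 0.77
pad_face 23.1 [0.5798 0.0304 0.0301] 0.47
```

```bash
cat >> h.py <<'E'
def U(): return np.array([np.cos(np.radians(104.2)),np.sin(np.radians(104.2)),0])
def jawpos(imA,imB,xA,w=(-22,-2)):
    """shift (mm along clamp) of jaw head from A (jaw travel guess xA, mm) to B"""
    o=np.array([.5868,.0083,0]); n=np.array([-U()[1],U()[0],0])
    Q=[o+U()*(xA-40+a)/1e3+n*b/1e3+[0,0,c/1e3] for a in(0,24) for b in(-18,18) for c in (28,47)]
    p=proj('scene',Q); lo=p.min(0).astype(int); hi=p.max(0).astype(int)+1
    g=[cv2.cvtColor(i,cv2.COLOR_BGR2GRAY).astype(np.float32) for i in (imA,imB)]
    best=[]
    for s in np.arange(-4,24,.25):
        d=(proj('scene',[o+U()*(xA-20+s)/1e3+[0,0,.04]])-proj('scene',[o+U()*(xA-20)/1e3+[0,0,.04]]))[0]
        c=((lo+hi)/2); sz=(int(hi[0]-lo[0]),int(hi[1]-lo[1]))
        A=cv2.getRectSubPix(g[0],sz,tuple(map(float,c)));B=cv2.getRectSubPix(g[1],sz,tuple(map(float,c+d)))
        best.append((np.corrcoef(A.ravel(),B.ravel())[0,1],s))
    return sorted(best)[::-1][:3]
E
python3 - <<'E'
from h import *
a,b=cv2.imread('ref0.png'),cv2.imread('ref1.png')
for x in(12,14,16): print(jawpos(a,b,x))
E
```

```text
[(np.float64(0.9562566515381006), np.float64(7.25)), (np.float64(0.9560338216486378), np.float64(7.5)), (np.float64(0.9555784299374904), np.float64(7.0))]
[(np.float64(0.9560967612264718), np.float64(7.5)), (np.float64(0.9556291320999707), np.float64(7.25)), (np.float64(0.9555158971134191), np.float64(7.75))]
[(np.float64(0.9561625990496687), np.float64(7.5)), (np.float64(0.9558573272126608), np.float64(7.75)), (np.float64(0.9553780676255885), np.float64(7.25))]
```

Request:
send_rows --xyz '[[0, 0, -0.006], [0, 0, -0.015], [0, 0, -0.024], [0, 0, -0.024], [0, 0, -0.018], [0, 0, -0.012], [0, 0, -0.008], [0, 0, -0.004], [0, 0, -0.002], [0, 0, 0], [0, 0, 0]]' --rotation '[[0, 0, 0], [0, 0, 0], [0, 0, 0], [0, 0, 0], [0, 0, 0], [0, 0, 0], [0, 0, 0], [0, 0, 0], [0, 0, 0], [0, 0, 0], [0, 0, 0]]' --gripper '[0, 0, 0, 0, 0, 0, 0, 0, 0, 0, 0]'

```text
time: 16.78
tcp_pos: [0.6117, -0.0878, 0.0868]
tcp_rot: [-0.7, 0.703, 0.088, -0.087]
wrist_force: [1.2, -7.3, 1.1]
finger_gap: -0.003
```

```bash
python3 - <<'E'
from h import *
cl()
im=manip.get_image('scene'); cv2.imwrite('ref2.png',im)
cv2.imwrite('pics/j.png',cv2.resize(im[160:230,285:365],(686,600),interpolation=3)[:,:,::-1])
print(jawpos(cv2.imread('ref1.png'),im,23))
for n in ['lever_mid','jaw','pad_face','plate_mid']:
    for d in manip.tip_of('scene',n)[:5]:
        x=(np.array(d['xyz'])-[.5868,.0083,0])
        if np.linalg.norm(x)<.2: print(n,round(x@U()*1e3,1),np.round(d['xyz'],4),round(d['p'],2))
E
```

```text
t 16.78 clamp xy mm -99.29 -0.51 z 0.0868 F along -7.37 lat 0.64 gap -0.003
[(np.float64(0.9432217025599066), np.float64(7.0)), (np.float64(0.9432070533750986), np.float64(7.25)), (np.float64(0.9428634635842894), np.float64(6.75))]
lever_mid -85.4 [ 0.6068 -0.0747  0.0882] 0.44
jaw -5.2 [0.5883 0.0033 0.0399] 0.76
pad_face 1.0 [ 5.851e-01  8.900e-03 -5.000e-04] 0.31
plate_mid 42.9 [0.5765 0.0499 0.0425] 0.68
```

View pics/j.png

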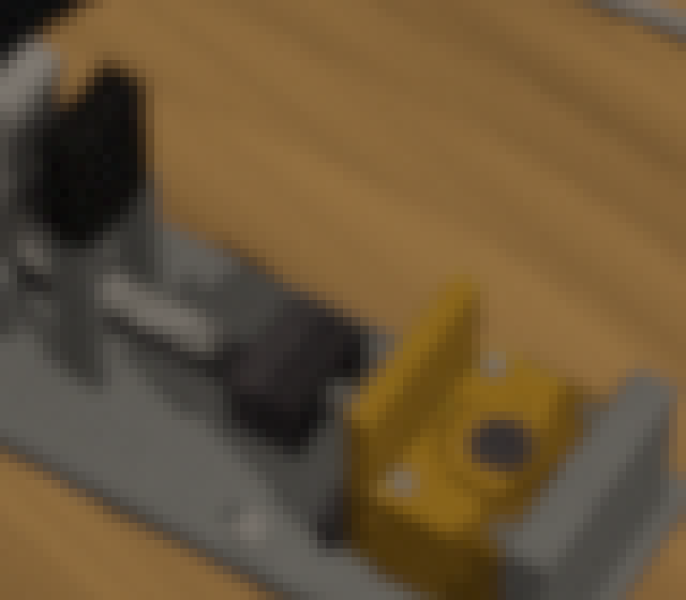

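Request:
send_rows --xyz '[[0, 0, -0.006], [0, 0, -0.015], [0, 0, -0.024], [0, 0, -0.024], [0, 0, -0.018], [0, 0, -0.012], [0, 0, -0.008], [0, 0, -0.006], [0, 0, -0.006]]' --rotation '[[0, 0, 0], [0, 0, 0], [0, 0, 0], [0, 0, 0], [0, 0, 0], [0, 0, 0], [0, 0, 0], [0, 0, 0], [0, 0, 0]]' --gripper '[0, 0, 0, 0, 0, 0, 0, 0, 0]'

```text
time: 17.78
tcp_pos: [0.6127, -0.0927, 0.0868]
tcp_rot: [-0.701, 0.703, 0.088, -0.087]
wrist_force: [1.3, -5.7, 2.1]
finger_gap: 0.001
```

```bash
python3 - <<'E'
from h import *
cl()
im=manip.get_image('scene'); cv2.imwrite('ref3.png',im)
print(jawpos(cv2.imread('ref2.png'),im,32))
for n in ['jaw','pad_face','plate_mid']:
    for d in manip.tip_of('scene',n)[:5]:
        x=(np.array(d['xyz'])-[.5868,.0083,0])
        if np.linalg.norm(x)<.2: print(n,round(x@U()*1e3,1),np.round(d['xyz'],4),round(d['p'],2))
E
```

```text
t 17.78 clamp xy mm -104.22 -0.3 z 0.0868 F along -5.81 lat 0.12 gap 0.001
[(np.float64(0.973550783809605), np.float64(3.75)), (np.float64(0.9734081247709467), np.float64(3.5)), (np.float64(0.9725210748438877), np.float64(4.0))]
jaw -0.4 [0.5881 0.0082 0.041 ] 0.88
plate_mid 42.3 [0.5774 0.0496 0.0426] 0.61
```

Request:
send_rows --xyz '[[0, 0, 0.002], [0, 0, 0.004], [0, 0, 0.006], [0, 0, 0.006]]' --rotation '[[0, 0, 0], [0, 0, 0], [0, 0, 0], [0, 0, 0]]' --gripper '[0, 0, 0, 0]'

```text
time: 18.32
tcp_pos: [0.6115, -0.088, 0.0867]
tcp_rot: [-0.7, 0.703, 0.088, -0.087]
wrist_force: [0.4, -7.8, 0.9]
finger_gap: 0.004
```

```bash
python3 - <<'E'
from h import *
cl()
im=manip.get_image('scene'); cv2.imwrite('ref4.png',im)
print(jawpos(cv2.imread('ref2.png'),im,32))
cv2.imwrite('pics/k.png',cv2.resize(im[160:230,285:365],(686,600),interpolation=3)[:,:,::-1])
for n in ['jaw','pad_face','plate_mid']:
    for d in manip.tip_of('scene',n)[:5]:
        x=(np.array(d['xyz'])-[.5868,.0083,0])
        if np.linalg.norm(x)<.2: print(n,round(x@U()*1e3,1),np.round(d['xyz'],4),round(d['p'],2))
E
```

```text
t 18.32 clamp xy mm -99.36 -0.31 z 0.0867 F along -7.7 lat 1.48 gap 0.004
[(np.float64(0.9640974757796197), np.float64(6.5)), (np.float64(0.9638026676459975), np.float64(6.25)), (np.float64(0.9631745854441868), np.float64(6.75))]
jaw -1.6 [0.586  0.0064 0.0397] 0.9
plate_mid 42.9 [0.5768 0.05   0.0422] 0.58
```

View pics/k.png

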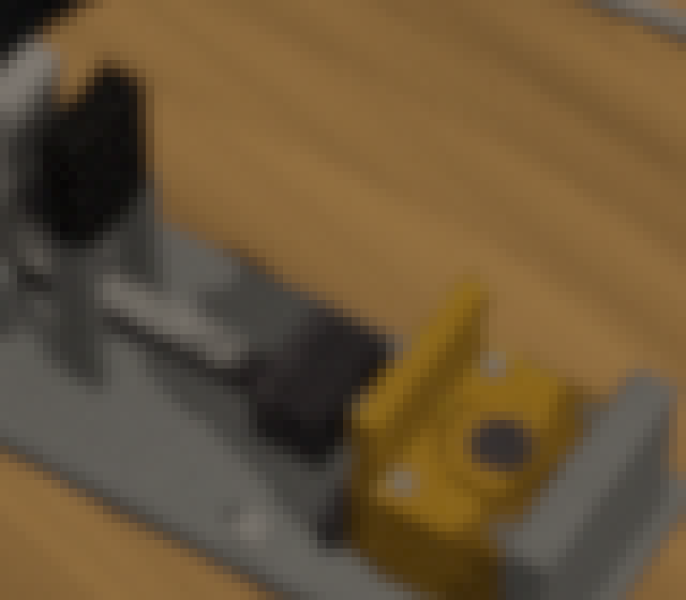

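Request:
send_rows --xyz '[[0, 0, -0.006], [0, 0, -0.015], [0, 0, -0.024], [0, 0, -0.024], [0, 0, -0.018], [0, 0, -0.012], [0, 0, -0.008], [0, 0, -0.005], [0, 0, -0.005]]' --rotation '[[0, 0, 0], [0, 0, 0], [0, 0, 0], [0, 0, 0], [0, 0, 0], [0, 0, 0], [0, 0, 0], [0, 0, 0], [0, 0, 0]]' --gripper '[0, 0, 0, 0, 0, 0, 0, 0, 0]'

```text
time: 19.27
tcp_pos: [0.6127, -0.0928, 0.0868]
tcp_rot: [-0.7, 0.703, 0.088, -0.087]
wrist_force: [0.8, -8.8, 0.6]
finger_gap: 0.0
```

```bash
cat > m.py <<'E'
from h import *
import sys
F=[]
im=[]
for i in range(3):
    im.append(manip.get_image('scene').astype(np.float32)); cl()
im=np.mean(im,0).astype(np.uint8); cv2.imwrite(sys.argv[1],im)
print(jawpos(cv2.imread('ref4.png'),im,39)[:2])
for n in ['jaw','pad_face','plate_mid']:
    for d in manip.tip_of('scene',n)[:5]:
        x=(np.array(d['xyz'])-[.5868,.0083,0])
        if np.linalg.norm(x)<.2: print(n,round(x@U()*1e3,1),np.round(d['xyz'],4),round(d['p'],2))
E
python3 m.py ref5.png
```

```text
t 19.32 clamp xy mm -104.46 -0.27 z 0.0868 F along -8.18 lat 1.78 gap -0.002
t 19.37 clamp xy mm -104.48 -0.28 z 0.0868 F along -8.41 lat 1.41 gap 0.001
t 19.42 clamp xy mm -104.51 -0.25 z 0.0868 F along -6.64 lat 0.76 gap -0.004
[(np.float64(0.9571590228661618), np.float64(1.25)), (np.float64(0.957071558813345), np.float64(1.0))]
jaw 7.1 [0.5849 0.0151 0.0365] 0.55
plate_mid 42.4 [0.5783 0.0499 0.0407] 0.7
```

Request:
send_rows --xyz '[[0, 0, 0.002], [0, 0, 0.004], [0, 0, 0.005], [0, 0, 0.005]]' --rotation '[[0, 0, 0], [0, 0, 0], [0, 0, 0], [0, 0, 0]]' --gripper '[0, 0, 0, 0]'

```text
time: 19.9
tcp_pos: [0.6118, -0.0893, 0.0869]
tcp_rot: [-0.699, 0.704, 0.087, -0.087]
wrist_force: [1.6, -10.4, -0.2]
finger_gap: -0.0
```

```bash
python3 m.py ref6.png
```

```text
t 19.95 clamp xy mm -100.76 -0.3 z 0.0868 F along -11.27 lat 0.99 gap 0.001
t 20.0 clamp xy mm -100.79 -0.29 z 0.0869 F along -10.99 lat 0.55 gap -0.005
t 20.05 clamp xy mm -100.78 -0.32 z 0.0869 F along -10.38 lat 0.48 gap -0.002
[(np.float64(0.9365207520118554), np.float64(1.0)), (np.float64(0.9365109972304947), np.float64(1.25))]
jaw 10.7 [0.5845 0.0188 0.0359] 0.9
pad_face -0.5 [ 0.5834  0.0069 -0.0008] 0.34
plate_mid 40.9 [0.5764 0.0479 0.0422] 0.6
```

Request:
send_rows --xyz '[[0, 0, -0.006], [0, 0, -0.015], [0, 0, -0.024], [0, 0, -0.024], [0, 0, -0.02], [0, 0, -0.015], [0, 0, -0.011], [0, 0, -0.011]]' --rotation '[[0, 0, 0], [0, 0, 0], [0, 0, 0], [0, 0, 0], [0, 0, 0], [0, 0, 0], [0, 0, 0], [0, 0, 0]]' --gripper '[0, 0, 0, 0, 0, 0, 0, 0]'

```text
time: 20.87
tcp_pos: [0.614, -0.098, 0.0869]
tcp_rot: [-0.7, 0.703, 0.088, -0.087]
wrist_force: [0.6, -6.6, 0.8]
finger_gap: -0.001
```

```bash
python3 m.py ref7.png
```

```text
t 20.92 clamp xy mm -109.91 -0.33 z 0.0869 F along -6.45 lat 1.37 gap 0.001
t 20.97 clamp xy mm -109.96 -0.32 z 0.0868 F along -6.42 lat 0.92 gap -0.003
t 21.02 clamp xy mm -109.99 -0.32 z 0.0868 F along -6.59 lat 1.15 gap -0.001
[(np.float64(0.9518450038927004), np.float64(1.0)), (np.float64(0.9517431080374591), np.float64(1.25))]
jaw 7.3 [0.584  0.0151 0.0387] 0.78
jaw -56.7 [ 0.5985 -0.0472  0.0879] 0.54
plate_mid 46.7 [0.5743 0.0533 0.0405] 0.75
plate_mid 49.9 [0.5713 0.0559 0.0155] 0.63
```

Request:
send_rows --xyz '[[0, 0, 0.001], [0, 0, 0.002], [0, 0, 0.002]]' --rotation '[[0, 0, 0], [0, 0, 0], [0, 0, 0]]' --gripper '[0, 0, 0]'

```text
time: 21.42
tcp_pos: [0.6138, -0.097, 0.087]
tcp_rot: [-0.7, 0.703, 0.088, -0.087]
wrist_force: [1.1, -7.8, 1.5]
finger_gap: -0.003
```

```bash
python3 m.py ref8.png
```

```text
t 21.47 clamp xy mm -108.72 -0.33 z 0.0869 F along -7.91 lat 1.68 gap -0.004
t 21.52 clamp xy mm -108.75 -0.31 z 0.087 F along -7.85 lat 1.85 gap -0.003
t 21.57 clamp xy mm -108.77 -0.3 z 0.0869 F along -6.83 lat 0.67 gap -0.004
[(np.float64(0.9490057182138133), np.float64(1.0)), (np.float64(0.948949404079051), np.float64(1.25))]
jaw 5.6 [0.5864 0.014  0.0385] 0.71
pad_face 45.0 [0.575  0.0517 0.0117] 0.54
plate_mid 44.5 [0.5772 0.0518 0.0425] 0.78
```

Request:
send_rows --xyz '[[0, 0, 0.001], [0, 0, 0.002], [0, 0, 0.003], [0, 0, 0.003]]' --rotation '[[0, 0, 0], [0, 0, 0], [0, 0, 0], [0, 0, 0]]' --gripper '[0, 0, 0, 0]'

```text
time: 22.05
tcp_pos: [0.6133, -0.0948, 0.0871]
tcp_rot: [-0.699, 0.704, 0.088, -0.087]
wrist_force: [1.2, -10.1, 1.9]
finger_gap: 0.001
```

```bash
python3 m.py ref9.png;python3 - <<'E'
import cv2,numpy as np
a=[cv2.resize(cv2.imread(f)[170:215,300:345],(400,400),interpolation=3)[:,:,::-1] for f in ('ref6.png','ref9.png')]
cv2.imwrite('pics/l.png',np.clip(np.hstack(a).astype(float)*1.8,0,255).astype(np.uint8))
E
```

```text
t 22.1 clamp xy mm -106.47 -0.35 z 0.0871 F along -9.63 lat 2.15 gap -0.003
t 22.15 clamp xy mm -106.47 -0.32 z 0.0871 F along -9.34 lat 1.17 gap -0.001
t 22.2 clamp xy mm -106.49 -0.35 z 0.0871 F along -10.09 lat 2.01 gap -0.0
[(np.float64(0.9361369688147504), np.float64(1.0)), (np.float64(0.936051634687671), np.float64(1.25))]
jaw 10.3 [0.5817 0.0176 0.0394] 0.86
plate_mid 44.2 [0.5791 0.0519 0.0432] 0.5
```

View pics/l.png

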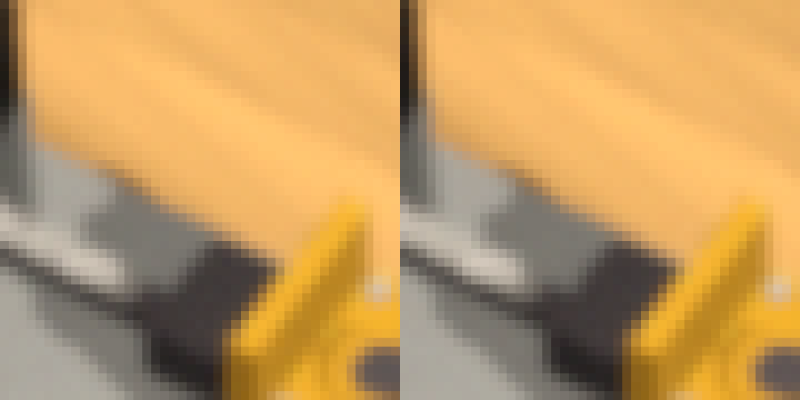

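```bash
cat > e.py <<'E'
from h import *
import sys
o=np.array([.5868,.0083,0]); n=np.array([-U()[1],U()[0],0])
xs=np.arange(-45,35,.25)
for f in sys.argv[1:]:
    g=cv2.cvtColor(cv2.imread(f),cv2.COLOR_BGR2GRAY).astype(np.float32); r=[]
    for y in np.arange(-12,13,4):
        p=proj('scene',[o+U()*x/1e3+n*y/1e3+[0,0,.047] for x in xs]).astype(np.float32)
        v=cv2.remap(g,p[:,:1],p[:,1:],cv2.INTER_CUBIC).ravel(); d=np.gradient(cv2.GaussianBlur(v[:,None],(1,9),2).ravel())
        d[xs>15]=0
        r.append(xs[d.argmin()])
    print(f,'back edge->travel',(np.array(r)+40).round(1),np.median(r)+40)
E
python3 e.py ref0.png ref1.png ref2.png ref3.png ref4.png ref5.png ref6.png ref7.png ref8.png ref9.png
```

```text
ref0.png back edge->travel [ 9.5 10.8 55.  55.  42.  42.  14. ] 42.0
ref1.png back edge->travel [15.  18.8 16.5 46.  46.8 47.2 14. ] 18.75
ref2.png back edge->travel [27.  26.8 24.8 44.2  6.5 14.2 13.8] 24.75
ref3.png back edge->travel [26.5 30.2 30.2 40.8 10.8 13.8 14. ] 26.5
ref4.png back edge->travel [32.  32.8 33.5 13.8 13.5 41.8 42.2] 32.75
ref5.png back edge->travel [37.8 38.  38.  47.  46.8 47.  47.5] 46.75
ref6.png back edge->travel [42.  35.2 33.  49.5 47.2 47.2 47.8] 47.25
ref7.png back edge->travel [37.5 38.  38.2 46.8 47.  47.2 47.5] 46.75
ref8.png back edge->travel [37.2 38.  35.5 46.8 47.2 47.2 47.5] 46.75
ref9.png back edge->travel [26.2 35.2 33.2 49.5 47.2 47.8 47.8] 47.25
```

```bash
python3 - <<'E'
import cv2,numpy as np
g={i:cv2.GaussianBlur(cv2.imread(f'ref{i}.png').astype(np.float32),(3,3),0)[180:215,303:332] for i in range(10)}
print('     ',list(range(3,10)))
for i in range(3,10): print(i,[round(float(np.abs(g[i]-g[j]).mean()),2) for j in range(3,10)])
E
```

```text
[3, 4, 5, 6, 7, 8, 9]
3 [0.0, 2.5, 3.43, 3.61, 3.45, 3.43, 3.66]
4 [2.5, 0.0, 1.87, 2.3, 1.98, 2.08, 2.35]
5 [3.43, 1.87, 0.0, 0.89, 0.46, 0.57, 0.91]
6 [3.61, 2.3, 0.89, 0.0, 0.77, 0.61, 0.26]
7 [3.45, 1.98, 0.46, 0.77, 0.0, 0.36, 0.79]
8 [3.43, 2.08, 0.57, 0.61, 0.36, 0.0, 0.63]
9 [3.66, 2.35, 0.91, 0.26, 0.79, 0.63, 0.0]
```

```bash
python3 - <<'E'
from h import *
o=np.array([.5868,.0083,0]); n=np.array([-U()[1],U()[0],0])
for k,ps in {'T2':[(318.2,194.4),(311.2,202)],'T4':[(321.15,195.6),(313.9,203.1)],'T6':[(323.1,197.6),(315.7,204.9)]}.items():
    for p in ps:
        w=ray('scene',p,.047)-o; print(k,round(w@U()*1e3+40,1),round(w@n*1e3,1))
def line(x): return [proj('scene',[o+U()*(x-40)/1e3+n*y/1e3+[0,0,.047]])[0].round(1) for y in(18,-18)]
print({x:line(x) for x in (30,38,46,50)})
a=[]
for i in (2,4,7,9):
    a.append(cv2.resize(cv2.imread(f'ref{i}.png')[185:212,302:332],(400,360),interpolation=3)[:,:,::-1])
v=np.clip(np.vstack([np.hstack(a[:2]),np.hstack(a[2:])])[:600]*1.0,0,255) if 0 else np.vstack([np.hstack(a[:2]),np.hstack(a[2:])])
v=cv2.resize(np.clip(v.astype(float)*2.2,0,255).astype(np.uint8),(666,600)); cv2.imwrite('pics/m.png',v)
# edge across back-top line using only jaw-back transition: bar-side brightness profile, channel saturation
E
```

```text
T2 34.3 16.2
T2 32.7 -11.3
T4 42.1 16.8
T4 39.8 -10.7
T6 49.2 14.1
T6 46.1 -12.9
{30: [array([317.1, 193.2]), array([308.6, 203.5])], 38: [array([319.9, 194.5]), array([311.5, 204.9])], 46: [array([322.8, 195.9]), array([314.4, 206.4])], 50: [array([324.3, 196.6]), array([315.9, 207.1])]}
```

View pics/m.png

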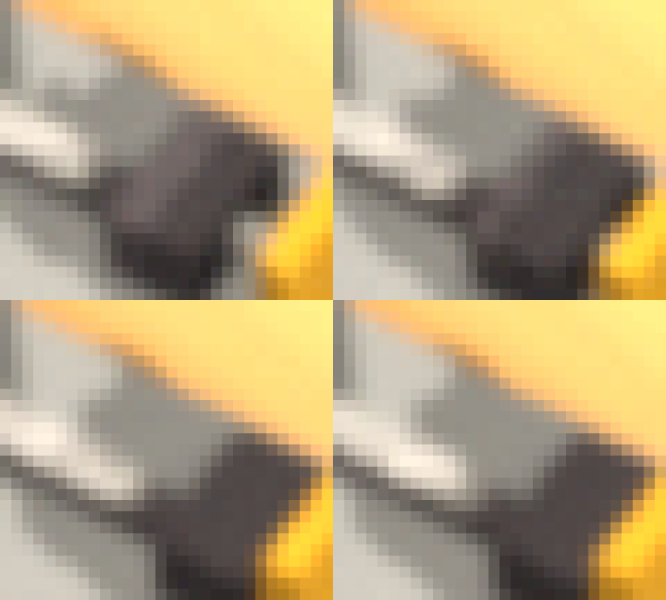

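Request:
send_rows --xyz '[[0, 0, 0.001], [0, 0, 0.002], [0, 0, 0.003], [0, 0, 0.004], [0, 0, 0.004]]' --rotation '[[0, 0, 0], [0, 0, 0], [0, 0, 0], [0, 0, 0], [0, 0, 0]]' --gripper '[0, 0, 0, 0, 0]'

```text
time: 22.77
tcp_pos: [0.6125, -0.0917, 0.0871]
tcp_rot: [-0.699, 0.705, 0.087, -0.087]
wrist_force: [0.7, -11.6, 2.1]
finger_gap: -0.004
```

```bash
python3 m.py ref10.png; python3 m.py ref11.png; python3 - <<'E'
from h import *
for c in ['scene','top']:
    manip.get_image(c)
    for n in ['jaw','lever_mid','pad_face','short_plate','engine']:
        for d in manip.tip_of(c,n)[:3]:
            x=(np.array(d['xyz'])-[.5868,.0083,0]); print(c,n,round(x@U()*1e3,1),np.round(d['xyz'],4),round(d['p'],2))
g=[cv2.imread(f'ref{i}.png').astype(float)[180:215,303:332] for i in (6,7,9,10,11)]
print([[round(np.abs(a-b).mean(),2) for a in g] for b in g])
E
```

```text
t 22.82 clamp xy mm -103.24 -0.38 z 0.0871 F along -10.91 lat 0.99 gap 0.001
t 22.87 clamp xy mm -103.28 -0.36 z 0.0871 F along -11.32 lat 1.45 gap 0.0
t 22.92 clamp xy mm -103.3 -0.36 z 0.0871 F along -11.42 lat 2.04 gap -0.003
[(np.float64(0.9115262630541703), np.float64(1.75)), (np.float64(0.9113287497397219), np.float64(2.0))]
jaw 9.8 [0.5851 0.018  0.0384] 0.67
plate_mid 43.8 [0.5735 0.0501 0.0396] 0.53
t 23.12 clamp xy mm -103.27 -0.34 z 0.0871 F along -11.38 lat 2.62 gap -0.001
t 23.17 clamp xy mm -103.3 -0.35 z 0.0871 F along -11.53 lat 1.65 gap -0.005
t 23.22 clamp xy mm -103.28 -0.38 z 0.0871 F along -11.68 lat 1.32 gap 0.004
[(np.float64(0.9115165478115715), np.float64(1.75)), (np.float64(0.9112277508430483), np.float64(2.0))]
jaw -56.7 [ 0.6013 -0.0465  0.0852] 0.63
jaw 9.7 [0.5854 0.018  0.0366] 0.57
plate_mid 41.8 [0.5773 0.049  0.0425] 0.77
scene jaw 7.3 [0.5856 0.0155 0.0376] 0.79
scene lever_mid -82.9 [ 0.6054 -0.0725  0.0937] 0.76
scene lever_mid -56.9 [ 0.5984 -0.0475  0.0857] 0.17
scene pad_face -84.4 [ 0.6062 -0.0739  0.0899] 0.3
scene short_plate 237.2 [0.4561 0
[... 161 characters left out ...]
 0.55
top lever_mid 45.4 [0.5717 0.0513 0.0107] 0.45
top pad_face 264.4 [ 0.4664  0.2506 -0.0032] 0.74
top short_plate 238.1 [0.4548 0.2205 0.0038] 0.42
top engine 48.6 [ 0.7607  0.1024 -0.0014] 0.97
top engine -85.8 [ 0.6079 -0.0749  0.0207] 0.7
[[np.float64(0.0), np.float64(1.01), np.float64(0.44), np.float64(1.02), np.float64(1.02)], [np.float64(1.01), np.float64(0.0), np.float64(1.05), np.float64(1.28), np.float64(1.3)], [np.float64(0.44), np.float64(1.05), np.float64(0.0), np.float64(1.04), np.float64(1.05)], [np.float64(1.02), np.float64(1.28), np.float64(1.04), np.float64(0.0), np.float64(0.36)], [np.float64(1.02), np.float64(1.3), np.float64(1.05), np.float64(0.36), np.float64(0.0)]]
```

Request:
send_rows --xyz '[[0, 0, 0.0005], [0, 0, 0.0008], [0, 0, 0.0008], [0, 0, 0.0008], [0, 0, 0.0008], [0, 0, 0.0008]]' --rotation '[[0, 0, 0], [0, 0, 0], [0, 0, 0], [0, 0, 0], [0, 0, 0], [0, 0, 0]]' --gripper '[0, 0, 0, 0, 0, 0]'

```text
time: 24.47
tcp_pos: [0.6124, -0.0913, 0.0871]
tcp_rot: [-0.699, 0.705, 0.087, -0.086]
wrist_force: [1.2, -11.6, 1.6]
finger_gap: 0.004
```

```bash
for i in 12 13 14; do python3 m.py ref$i.png; done; python3 -c "
from h import *
print(manip.finish_job())"
```

```text
t 24.52 clamp xy mm -102.76 -0.38 z 0.0871 F along -10.94 lat 1.42 gap 0.003
t 24.57 clamp xy mm -102.76 -0.37 z 0.0871 F along -11.88 lat 1.68 gap -0.002
t 24.62 clamp xy mm -102.79 -0.37 z 0.0872 F along -11.12 lat 1.26 gap -0.004
[(np.float64(0.9077717659899753), np.float64(1.75)), (np.float64(0.9077073694055293), np.float64(2.0))]
jaw 8.6 [0.5859 0.0169 0.037 ] 0.85
pad_face 9.9 [0.5827 0.0175 0.0387] 0.72
plate_mid 44.5 [0.5757 0.0514 0.0428] 0.55
t 24.82 clamp xy mm -102.78 -0.36 z 0.0872 F along -11.53 lat 1.69 gap -0.003
t 24.87 clamp xy mm -102.78 -0.36 z 0.0871 F along -12.13 lat 1.11 gap -0.002
t 24.92 clamp xy mm -102.78 -0.37 z 0.0872 F along -11.97 lat 1.57 gap -0.0
[(np.float64(0.9081780459394708), np.float64(1.75)), (np.float64(0.9081302419702748), np.float64(2.0))]
jaw 10.3 [0.5843 0.0183 0.0362] 0.88
jaw -85.8 [ 0.6076 -0.0749  0.0944] 0.75
plate_mid 43.2 [0.5759 0.0501 0.043 ] 0.46
t 25.12 clamp xy mm -102.79 -0.35 z 0.0871 F along -12.35 lat 1.79 gap -0.002
t 25.17 clamp xy mm -102.77 -0.35 z 0.0871 F along -10.79 lat 0.62 gap 0.001
t 25.22 clamp xy mm -102.77 -0.39 z 0.0871 F along -12.14 lat 1.4 gap -0.004
[(np.float64(0.907255633406272), np.float64(1.75)), (np.float64(0.9072057334564767), np.float64(2.0))]
jaw 8.5 [0.5881 0.0174 0.038 ] 0.72
plate_mid 41.5 [0.5755 0.0482 0.0464] 0.63
the job is handed in; nothing more can be done
None
```

I stood the tall brass plate in the groove, pressed it against the block with six trigger strokes, and handed the job in at about 25 s. The shut fingertips were still pushing the lever when I did. I moved the lever by pushing it from behind with the fingers, not by gripping it together with the handle, and the jaw was moved only by the trigger.

- **Plate placement:** I felt the block face by contact, backed off about 1 mm, and lowered the plate. The floor contact came at the expected height, and a picture after letting go showed it upright.
- **Pad push:** I could not measure this directly. The lever force (about 11.7 N, steady) points to 6.8 mm or so. The tooth and stroke count gives about 7.5, and the detected jaw position (rough, scattered) gives about 7. All are inside the 5.3–9.5 mm range.
- **Disagreements:** Single jaw readings scattered by 2–3 mm, and my image tracking of the jaw became unreliable near the plate. After the fifth stroke the jaw also sank back further than I expected, so that stroke did not help pin down the final value.
- **Not checked at the end:** I had no pictures left to view after the last push. The short plate stayed in place by detection. I made no particular check of the other bystanders and saw no sign that anything hit them.

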